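# Add the last slotted weight to a loaded hanger

### The arm

A 6-joint arm with a two-finger parallel gripper is mounted at the origin on a cart in front of the work surface, level with it; the furniture and walls round the work are solid. World frame = base frame: x ahead of the robot, y to its left, z up, the work surface at z = 0. Lengths are in mm, angles in rad, forces in N, time in s.
With the tool pointing down it reaches from about 350 to 775 mm from the base axis. Payload 7.3 kg.
Tool frame: the origin (TCP) lies on the centre line of the jaws, within the pads' length; the fingertips stand 11 mm ahead of it and the grasp point (between the pads) lies 8 mm behind it; z points along the fingers, y is the line along which they close (so a half turn about z gives the same grasp; the last joint's range is limited). The gripper opens to 92 mm and grips with 3 to 60 N. Pads are 19 mm wide; open, the fingers measure 130 mm over their backs; the gripper's body (75 mm by 190 mm) begins 47 mm behind the grasp point.
Start: joints at [0.958, 0.342, 1.524, -0, 1.275, -0.146], TCP at [236.255, 468.858, 237.741] pointing down, gripper open.
Joint ranges: [-2.53, 2.53], [-0.77, 2.02], [0.04, 2.7], [-1, 4.14], [0.28, 2.66], [-3.11, 3.11]. Speed limits (rad/s): [2.57, 2.57, 3.14, 3.14, 3.14, 3.14].

### API

Orientations are given as [roll, pitch, yaw] about the fixed x, y, z axes, in that order (R = Rz(yaw) Ry(pitch) Rx(roll)).
In Python, from plant import bot gives the robot as it stands.
- The arm moves only by the tool step_arm, never from a script. Its argument "deltas" is a list of rows, each a list of 5 numbers: the opening, from 0 (shut) to 1 (fully open), then the shift along the tool's x, y, z each as a share of 0.5 m, from -1 to 1, then the turn about the tool's z as a share of pi/2 rad, from -1 to 1. In form: [[claw, x, y, z, turn], ...]. A call has 1 to 8 rows; each row shifts and turns the commanded pose from where the row before left it, along the tool's axes as they then stand; what a row does not reach is not made up. A row lasts 1/10 s, in which the tool goes at most 50 mm and 8.59 degrees, less where a joint would pass 70% of its speed; a pose out of reach is approached as far as the arm can. A call with a number of a shift or a turn outside -1 to 1 is refused whole. A call with a gripper value outside its range is refused whole. The fingers move at their own pace and stop on an object; the grip force is fixed at half the most. Time passes only in rows, so rows that do not move let the fingers close. It gives the time, the measured TCP pose, the force, the opening and the grip force at its end, in the units of the state.
- bot.get_obs(): the state, without advancing time (a new reading comes with each control period).
- bot.capture(name): name is "scene" or "side" or "wrist"; returns (picture, depth): 400x640x3 uint8, red, green, blue; 400x640 float32, mm along the optical axis (not along the pixel's ray), 0 where there is no reading.
- bot.camera_params(name): a dict with "fov_y" (degrees; the focal length in pixels is half the picture's height over the tangent of half this angle, whatever the lens; pixels are square), "cx", "cy" (the principal point, pixels), "k1" (the pictures are not rectified: a ray, as slopes to the right and down, at radius r is drawn at 1 + k1 r^2 times it, then the intrinsics apply), "rvec" (rotation vector, rad) and "tvec" (3), from world to camera coordinates, as OpenCV has them. Camera axes: x right, y down, z forward; pixel columns grow to the right and rows downward; lengths in mm; the calibration is good to about 2 mm. A picture is of the moment at which its call begins: read the wrist's pose just before it. camera_params takes no time and is no camera call; for the wrist camera it gives the pose at the moment of the call.
- bot.close_job(): hands the job in; it is judged then, once.
The state is a dict: "time": time; "joint_positions": joint angles; "dq": joint speeds; "tau": joint torques, N m; "tool_pos": TCP position; "tcp_rot": TCP orientation; "contact_force": force on the tool from outside, world axes, zero at the start; "moment": the same for the moment, N m; "grip_width": finger opening in mm; "finger_force": force on a finger pad.
Only numpy, scipy, OpenCV 4.12 (cv2) and the standard library are available. Lean on these libraries where they do the work, as an engineer would, in place of code of your own. Each camera call takes 0.05 s, during which the arm holds its last target. There are 200 camera calls.

### The job

Take the brass slotted disc from the bench and slide it sideways onto the stem of the weight hanger, in the gap between the two discs already there and the stem's head, with its slot facing at least a quarter turn away from the slots of both. Press it against the stem with a steady push of about 9 N for half a second so that the stem is fully home at the end of the slot, then set it flat on the stack and let go. Never push the stem hard (13 N is too much), and leave the two lower discs and everything else where they are.

Things in the scene. Friction and masses are not known exactly. Their poses are not given: they have to be found in the camera images.
- brass_disc: Brass slotted weight to add, lying flat on the bench, a dark line across its top behind the slot. 72 mm wide, flats facing its +y and -y 50 mm apart (grip there), 14 mm thick, 0.3 kg. Slot 16 mm wide along its +x, out through the rim, the last 9 mm flaring to 30 mm; the slot's flat end lies at x = -5 mm, so the 10 mm stem touching it stands at the disc's centre. Origin: centre of underside
- brass_disc_mouth (a point): Brass disc's slot mouth: 30 mm from its centre along its +x (the way the slot faces), at half thickness
- low_disc: Grey slotted disc, lower of the two on the hanger, loose, underside at z = 16 mm. Same shape, axes and origin as the brass disc. The stem stands somewhere in its slot, 3 to 21 mm in front of its centre (towards the mouth) and up to 3 mm to either side
- low_disc_mouth (a point): Grey disc's slot mouth: 30 mm from its centre along its +x
- mid_disc: Red slotted disc on top of the grey one, loose, underside at z = 30, top at z = 44 mm, slot facing nearly as the grey one's. Same shape, axes and origin as the brass disc. The stem stands in its slot 1 to 23 mm in front of its centre (towards the mouth) and up to 3 mm to either side
- mid_disc_mouth (a point): Red disc's slot mouth: 30 mm from its centre along its +x
- stand: Blue base plate 130 x 110 x 8 mm, fixed; origin: centre of underside. On it, up to 12 mm off centre in x and y and not tracked, is fixed the hanger: 68 mm pan (top z = 16 mm), rigid upright 10 mm stem, 24 mm round head from z = 68 to 76 mm, too wide for slots. New disc's gap: z = 44 to 68 mm. Find the stem by the two discs' slots, images or touch
- tape_roll: Bystander: roll of masking tape, 69 x 19 mm, loose
- brass_mould: Bystander: small brass cylinder with a dark hole, 42 mm wide and 39 mm high, loose
- caliper: Bystander: brass two-legged caliper, 55 x 121 x 11 mm, lying flat, loose
- cork_block: Bystander: brown cork block 45 x 60 x 35 mm, loose
There are look-alikes about, which are no part of the job. Several things have the shape of the mid_disc; the one meant has the colours described above.

How it is judged (in metres and radians):
On the way, in this order (a step that is already met when the one before it is completed fails the run):
1. the brass disc is lifted off the bench (height (world z) of brass_disc above 0.03 m), for 0.1 s.
2. in the gap between stack and head, the end of the brass disc's slot presses on the stem with more than 6 N (contact force between brass_disc_back and stem above 6 N and x of stem in the frame of brass_disc between -0.002 and 0.0025 m and y of stem in the frame of brass_disc between -0.0045 and 0.0045 m and height (world z) of brass_disc between 0.042 and 0.0565 m and horizontal distance between brass_disc_mouth and low_disc_mouth above 0.028 m and horizontal distance between brass_disc_mouth and mid_disc_mouth above 0.028 m), for 0.3 s.
At the end, for the whole second after the job is handed in: The brass disc lies flat (within 0.05 rad) and at rest on the red disc (underside at z = 42.5 to 45.5 mm), the stem at its centre along the slot (-2 to +2.5 mm), its slot mouth over 28 mm from both lower discs' mouths; these have moved under 8 mm (x of stem in the frame of brass_disc between -0.002 and 0.0025 m and y of stem in the frame of brass_disc between -0.0045 and 0.0045 m and height (world z) of brass_disc between 0.0425 and 0.0455 m and angle between brass_disc's own z axis and vertical below 0.05 rad and linear speed of brass_disc below 0.01 m/s and horizontal distance between brass_disc_mouth and low_disc_mouth above 0.028 m and horizontal distance between brass_disc_mouth and mid_disc_mouth above 0.028 m and distance of each of low_disc, mid_disc from where it was at the start of the episode below 0.008 m); the robot touches nothing.
It fails at once if the stem or its head is pushed with more than 13 N (contact force between anything else and stem above 13 N or contact force between anything else and stem_head above 13 N).
It fails at once if a lower disc is shoved more than 12 mm (distance of any of low_disc, mid_disc from where it was at the start of the episode above 0.012 m).
It fails at once if a bystander is moved more than 20 mm (distance of any of tape_roll, brass_mould, caliper, cork_block from where it was at the start of the episode above 0.02 m).
It also fails if it takes over 51 s, if anything falls off the work surface, if the arm or the gripper's body presses on something with over 40 N, if the wrist force passes 120 N, or if a joint passes its speed limit or range.

## Working session

There is one attempt and no reset: what is moved stays moved. The work goes in short steps, Python scripts to look and compute and a tool call to move; the robot and the scene stay as the last step left them, time stands still between calls to the robot, and variables do not carry over. Pictures are saved under pics/ and viewed, at most 10 in all, crops included, and the job is handed in when it is done.

Besides the shell and the picture viewer there is one more tool, called as a command line: name --pt "numbers of a row" for each row, then --argument value for the rest. step_arm: Moves the arm, as the interface text tells. Shift numbers are shares of 0.5 m and turn numbers shares of pi/2 rad, none past 1 either way. Its arguments: {"type":"object","properties":{"deltas":{"type":"array","items":{"type":"array","items":{"type":"number","minimum":-1,"maximum":1}}}},"required":["deltas"]}

```bash
ls; mkdir -p pics
cat > h.py <<'E'
import numpy as np, cv2
from plant import bot
def cap(n):
    p=bot.camera_params(n); im,d=bot.capture(n); return p,im,d
def cam(p):
    f=200/np.tan(np.radians(p["fov_y"])/2); R=cv2.Rodrigues(np.array(p["rvec"],float))[0]
    return f,R,np.array(p["tvec"],float).ravel()
def rays(p,uv):
    f,R,t=cam(p); uv=np.atleast_2d(np.array(uv,float))
    q=np.c_[(uv[:,0]-p["cx"])/f,(uv[:,1]-p["cy"])/f]; s=q.copy()
    for _ in range(20): s=q/(1+p["k1"]*(s**2).sum(1,keepdims=True))
    return -R.T@t, np.c_[s,np.ones(len(s))]@R, s   # dirs with camera-z = 1
def onz(p,uv,z):
    c,d,_=rays(p,uv); return c+d*((z-c[2])/d[:,2])[:,None]
def bydepth(p,uv,D):
    c,d,_=rays(p,uv); return c+d*np.atleast_1d(D)[:,None]
def proj(p,X):
    f,R,t=cam(p); x=np.atleast_2d(X)@R.T+t; s=x[:,:2]/x[:,2:]
    s=s*(1+p["k1"]*(s**2).sum(1,keepdims=True)); return s*f+[p["cx"],p["cy"]]
def save(n,im): cv2.imwrite("pics/"+n,im[:,:,::-1])
E
python3 - <<'E'
from h import *
for n in("scene","side","wrist"):
    p,im,d=cap(n); save(n+"0.png",im); np.savez(f"{n}0.npz",im=im,d=d); print(n,p, -cam(p)[1].T@cam(p)[2])
o=bot.get_obs(); print(o)
a=[cv2.imread(f"pics/{n}0.png") for n in("scene","side")]
cv2.imwrite("pics/two.png",cv2.resize(np.vstack(a),(480,600)))
E
```

```text
pics
scene {'fov_y': 45.917430626094806, 'cx': 313.65322847486465, 'cy': 193.1789971648422, 'k1': -0.07908470671850108, 'rvec': array([ 2.06638777, -0.5713958 ,  0.33553726]), 'tvec': array([-349.21241392,  265.09148232,  535.33910124])} [ 128.71518918 -447.62771005  511.73488314]
side {'fov_y': 55.98991137454868, 'cx': 320.8945107381901, 'cy': 199.27111370180882, 'k1': -0.061856757276304124, 'rvec': array([ 2.07828479, -0.39004317,  0.21962662]), 'tvec': array([-395.80639371,  242.53811752,  599.37861997])} [ 228.25594195 -508.38693312  513.98844445]
wrist {'fov_y': 62.39823803529325, 'cx': 327.6928004674838, 'cy': 198.40548265698402, 'k1': -0.014503249323400687, 'rvec': array([-2.47481982, -1.52289471, -0.2037486 ]), 'tvec': array([-522.70671235,  -32.34000081,  388.70762159])} [171.83967269 499.30723539 382.78611449]
{'time': 0.15, 'joint_positions': array([ 9.57990828e-01,  3.42550713e-01,  1.52473237e+00, -2.07298057e-05,
        1.27541026e+00, -1.46000807e-01]), 'dq': array([-0.00060197, -0.00423194, -0.00338458, -0.0009564 , -0.00109081,
        0.00128359]), 'tau': array([ 2.04591299e-03, -4.31470692e+01, -2.44353461e+01,  7.17314472e-02,
        5.38436801e-02, -1.04550381e-04]), 'tool_pos': array([236.09904212, 468.61672126, 237.2335899 ]), 'tcp_rot': array([-3.14050080e+00, -1.40515632e-04,  2.67479393e+00]), 'contact_force': array([ 0.67745901, -0.58031992, -0.41038736]), 'moment': array([ 0.00647391, -0.00223049,  0.01980884]), 'finger_force': 0.0, 'grip_width': 91.50319783510034}
```

View pics/scene0.png

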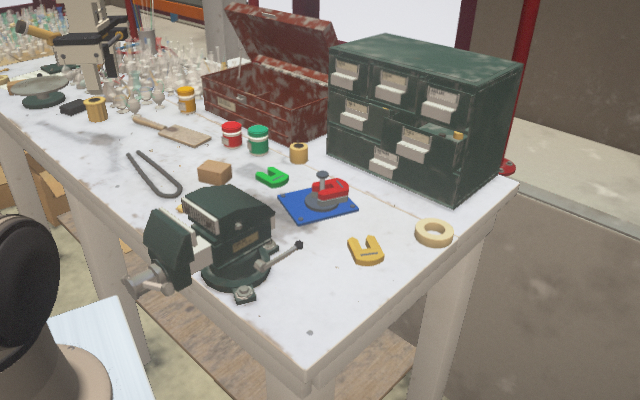

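View pics/side0.png

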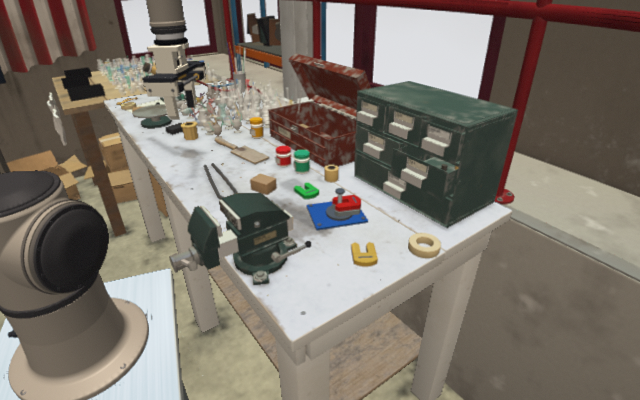

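The scene view shows the brass disc at (366,250), slot away from the camera. The blue stand is at (318,203), with the red disc at (330,190) and the stem head at (322,176). A vise stands to the left at (235,230) and the cabinet behind at (420,110).

Run:
```python
from h import *
for n in("scene","side"):
    z=np.load(n+"0.npz"); im,d=z["im"],z["d"]; p=bot.camera_params(n)
    hsv=cv2.cvtColor(im,cv2.COLOR_RGB2HSV)
    pr=lambda u,v:(u,v,np.round(bydepth(p,[u,v],d[v,u])[0],1))
    def world(mask):
        m=cv2.morphologyEx(mask.astype(np.uint8),cv2.MORPH_OPEN,np.ones((2,2)))
        v,u=np.nonzero(m&(d>0)); P=bydepth(p,np.c_[u,v],d[v,u]); return P,u,v
    H,S,V=[hsv[:,:,i].astype(int) for i in range(3)]
    for nm,mk in dict(brass=(H>15)&(H<30)&(S>120),red=((H<6)|(H>174))&(S>180),blue=(H>100)&(H<125)&(S>150)).items():
        P,u,v=world(mk)
        k=(P[:,0]>350)&(P[:,0]<800)&(P[:,1]>-150)&(P[:,1]<450)&(P[:,2]>-10)&(P[:,2]<90)
        m=np.zeros(d.shape,np.uint8); m[v[k],u[k]]=255
        nc,lab,st,ce=cv2.connectedComponentsWithStats(m)
        for i in range(1,nc):
            if st[i,4]<60: continue
            vv,uu=np.nonzero(lab==i); Q=bydepth(p,np.c_[uu,vv],d[vv,uu])
            print(n,nm,st[i],"min",Q.min(0).round(),"max",Q.max(0).round(),"zmed",np.median(Q[:,2]).round(1))
            if nm=="blue":
                c=cv2.approxPolyDP(cv2.convexHull(np.c_[uu,vv].astype(np.int32)),4,True)[:,0]; print(onz(p,c,8).round(1))
            if nm=="red": print(" rect top",cv2.minAreaRect(Q[abs(Q[:,2]-44)<4][:,:2].astype(np.float32)))
            if nm=="brass": print(" rect",cv2.minAreaRect(Q[Q[:,2]>9][:,:2].astype(np.float32)) if (Q[:,2]>9).sum()>3 else 0)
z=np.load("scene0.npz");p=bot.camera_params("scene");d=z["d"]
for uv in[(322,176),(321,173),(270,190),(240,195),(235,260),(300,243),(460,190),(330,160),(340,165),(400,180),(215,170),(300,152),(272,177)]:
    print(uv,bydepth(p,uv,d[uv[1],uv[0]]).round(0))
a=z["im"][150:280,260:460]; save("c1.png",cv2.resize(a,None,fx=4,fy=4,interpolation=cv2.INTER_CUBIC))
```

```text
scene brass [292 150  15  11 115] min [587. 375.   9.] max [620. 393.  34.] zmed 23.4
 rect ((602.5505981445312, 381.56390380859375), (11.758415222167969, 33.192543029785156), 69.7730484008789)
scene brass [349 237  36  30 596] min [507.   7.  -1.] max [572.  75.  15.] zmed 12.5
 rect ((537.6505126953125, 40.073307037353516), (64.66439056396484, 50.521175384521484), 72.4681625366211)
scene blue [279 190  74  35 847] min [480. 157.   4.] max [607. 271.  28.] zmed 6.7
[[588.8 154.2   8. ]
 [478.  165.5   8. ]
 [491.3 269.3   8. ]
 [558.7 256.9   8. ]
 [605.6 181.4   8. ]]
side brass [326 171  13  11 126] min [590. 374.  -3.] max [651. 439.  35.] zmed 16.9
 rect ((606.29150390625, 381.76641845703125), (13.312908172607422, 33.62236022949219), 79.71759796142578)
side brass [353 244  25  23 397] min [509.   8.  -2.] max [578.  81.  16.] zmed 12.4
 rect ((538.0743408203125, 39.20227813720703), (63.41998291015625, 47.982025146484375), 69.87675476074219)
side red [334 197  27  15 258] min [538. 175.  26.] max [602. 221.  49.] zmed 41.6
 rect top ((570.9622802734375, 197.852783203125), (41.422454833984375, 62.09189224243164), 82.1004638671875)
side blue [308 203  60  27 635] min [481. 154.  -1.] max [608. 269.  28.] zmed 6.7
[[599.7 146.5   8. ]
 [480.3 162.2   8. ]
 [492.6 266.5   8. ]
 [553.  258.8   8. ]
 [606.4 186.6   8. ]]
(322, 176) [[546. 197.  74.]]
(321, 173) [[550. 208.  74.]]
(270, 190) [[492. 312.  -1.]]
(240, 195) [[ 129. -448.  512.]]
(235, 260) [[320.  85.  47.]]
(300, 243) [[423.  67.  52.]]
(460, 190) [[777.  62.  44.]]
(330, 160) [[675. 364.  -2.]]
(340, 165) [[680. 330.  -1.]]
(400, 180) [[733. 185.  17.]]
(215, 170) [[405. 390.  34.]]
(300, 152) [[604. 380.  30.]]
(272, 177) [[511. 338.  12.]]
```

View pics/c1.png

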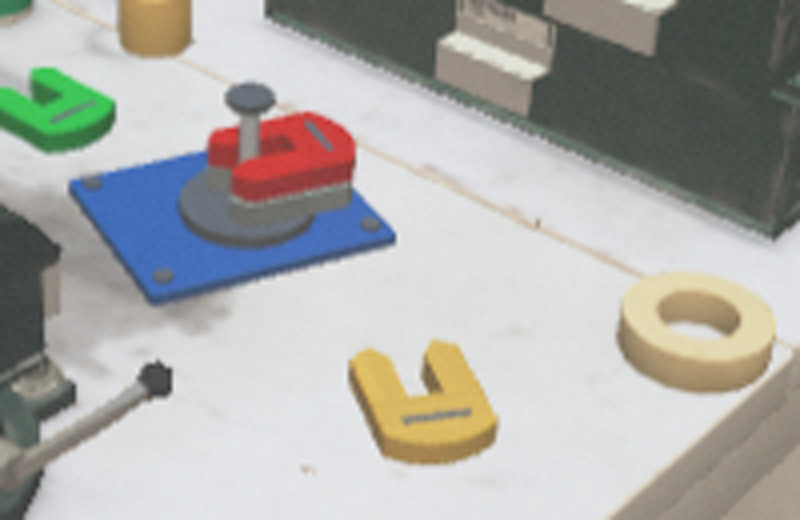

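Brass disc: about (538,40), slot facing ~72°. Stem: about (547,200). Red slot: facing ~172°. The brass disc's present heading already suits a push in +y, so I'll turn the tool to it and go above.

step_arm --pt "1 0 0 0 0.09" --pt "1 0 0 0 0.09" --pt "1 0 0 0 0.09" --pt "1 0 0 0 0.09" --pt "1 0 0 0 0.09" --pt "1 0 0 0 0.09" --pt "1 0 0 0 0.09" --pt "1 0 0 0 0.09"

```text
time: 0.95
tool_pos: [236.2, 468.7, 237.4]
tcp_rot: [-3.141, 0.001, 1.538]
contact_force: [0.3, 0.2, 0.3]
grip_width: 92.1
finger_force: 0.0
```

step_arm --pt "1 0 0 0 0.09" --pt "1 0 0 0 0.09" --pt "1 -0.048 0.059 0 0" --pt "1 -0.048 0.059 0 0" --pt "1 -0.048 0.059 0 0" --pt "1 -0.048 0.059 0 0" --pt "1 -0.048 0.059 0 0" --pt "1 -0.048 0.059 0 0"

```text
time: 1.75
tool_pos: [361.4, 276.3, 237.6]
tcp_rot: [-3.141, 0.0, 1.261]
contact_force: [0.5, 0.0, 0.5]
grip_width: 91.4
finger_force: 0.0
```

step_arm --pt "1 -0.048 0.059 0 0" --pt "1 -0.048 0.059 0 0" --pt "1 -0.048 0.059 0 0" --pt "1 -0.048 0.059 0 0" --pt "1 -0.048 0.059 0 0" --pt "1 -0.048 0.059 0 0" --pt "1 -0.048 0.059 0 0" --pt "1 -0.048 0.059 0 0"

```text
time: 2.55
tool_pos: [527.7, 21.5, 237.5]
tcp_rot: [-3.141, -0.0, 1.261]
contact_force: [0.0, 0.1, -1.1]
grip_width: 91.4
finger_force: 0.0
```

Run:
```python
from h import *
p,im,d=cap("wrist"); save("w1.png",im); np.savez("w1.npz",im=im,d=d,**{k:np.array(v) for k,v in p.items()})
o=bot.get_obs(); print(o["time"],o["tool_pos"],o["tcp_rot"],o["contact_force"],-cam(p)[1].T@cam(p)[2])
```

```text
2.6 [530.62439235  16.93376872 237.25746028] [3.13886915e+00 2.14942321e-03 1.25816603e+00] [ 2.38994173 -3.88670149  0.25763907] [548.99507111  87.92344167 383.15331393]
```

View pics/w1.png

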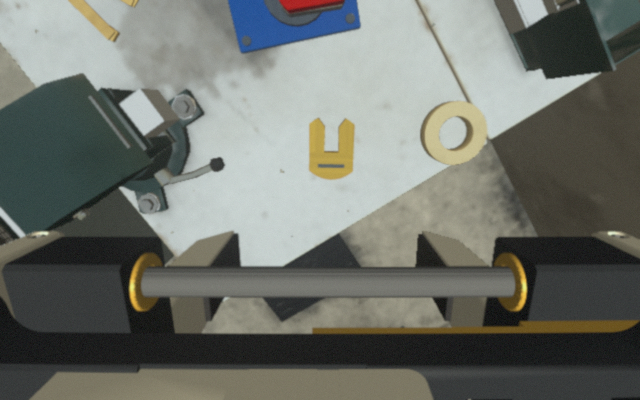

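The wrist view shows the brass disc at (332,150), slot straight up in the image (along tool +x). The vise knob is well off at (217,163), and the stand is cut off at the top edge. I'll measure the disc and then step the camera towards the stand.

step_arm --pt "1 0.06 0 0 0" --pt "1 0.06 0 0 0" --pt "1 0.06 0 0 0" --pt "1 0.06 0 0 0" --pt "1 0 0 0 0" --pt "1 0 0 0 0"

```text
time: 3.2
tool_pos: [563.4, 137.7, 237.2]
tcp_rot: [-3.141, 0.001, 1.263]
contact_force: [0.1, -0.1, -0.7]
grip_width: 91.6
finger_force: 0.0
```

```bash
cat > m.py <<'E'
from h import *
def comp(m,box):
    n,l,s,c=cv2.connectedComponentsWithStats(m.astype(np.uint8)); i=1+np.argmax(s[1:,4]); return l==i
def disc(p,im,col,z,near):
    hsv=cv2.cvtColor(im,cv2.COLOR_RGB2HSV); H,S,V=[hsv[:,:,i].astype(int) for i in range(3)]
    m=(H>15)&(H<30)&(S>110) if col=="brass" else ((H<6)|(H>174))&(S>150)
    n,l,s,c=cv2.connectedComponentsWithStats(cv2.morphologyEx(m.astype(np.uint8),cv2.MORPH_CLOSE,np.ones((3,3))))
    best=[i for i in range(1,n) if s[i,4]>200 and np.hypot(*(onz(p,c[i],z)[0,:2]-near))<50]
    i=max(best,key=lambda i:s[i,4]); mm=(l==i)
    cn=max(cv2.findContours(mm.astype(np.uint8),cv2.RETR_EXTERNAL,cv2.CHAIN_APPROX_NONE)[0],key=len)[:,0]
    W=onz(p,cn,z)[:,:2].astype(np.float32); r=cv2.minAreaRect(W)
    A=onz(p,np.argwhere(mm)[:,::-1],z)[:,:2].mean(0)
    print(col,"px",s[i],"rect",np.round(r[0],1),np.round(r[1],1),round(r[2],1),"centroid",A.round(1))
    return W,mm
def blob(m,p,z,near,R=40):
    n,l,s,c=cv2.connectedComponentsWithStats(m.astype(np.uint8))
    for i in range(1,n):
        X=onz(p,c[i],z)[0,:2]
        if s[i,4]>80 and np.hypot(*(X-near))<R: print(" blob",s[i],c[i].round(1),X.round(1))
E
python3 - <<'E'
from m import *
z=np.load("w1.npz"); q={k:z[k] for k in("cx","cy","k1","rvec","tvec","fov_y")}
disc(q,z["im"],"brass",14,(538,40))
p,im,d=cap("wrist"); save("w2.png",im); np.savez("w2.npz",im=im,d=d,**{k:np.array(v) for k,v in p.items()})
o=bot.get_obs(); print(o["time"],o["tool_pos"],o["tcp_rot"],o["contact_force"])
disc(p,im,"brass",14,(538,40)); disc(p,im,"red",44,(571,198))
# head by depth: points with z 70..82
v,u=np.nonzero(d>0); P=bydepth(p,np.c_[u,v],d[v,u]); k=(abs(P[:,2]-76)<6)&(np.hypot(P[:,0]-547,P[:,1]-200)<40)
Q=P[k]; print("head",k.sum(),Q.mean(0),cv2.minEnclosingCircle(Q[:,:2].astype(np.float32)))
x,y=proj(p,[547,200,60])[0].astype(int); y0=max(y-75,0); a=im[y0:y+75,max(x-100,0):x+100]; print(x,y)
save("c2.png",cv2.resize(a,None,fx=4,fy=4,interpolation=cv2.INTER_CUBIC))
E
```

```text
brass px [ 310  119   44   60 1772] rect [538.6  44.2] [65.4 47.3] 71.4 centroid [537.9  42.8]
3.25 [563.32530025 136.97764771 237.33894445] [-3.14079615e+00  7.25303560e-04  1.26147725e+00] [ 0.37573545 -1.42674899  0.37292237]
brass px [ 312  221   41   46 1224] rect [540.5  51.2] [58.7 47.8] 71.0 centroid [539.8  49.3]
red px [ 280   83   69   58 2221] rect [571.1 204. ] [48.9 65.8] 81.2 centroid [574.4 204. ]
head 537 [552.75090821 207.896665    74.18181513] ((552.4420776367188, 207.94374084472656), 11.8006010055542)
292 124
```

View pics/c2.png

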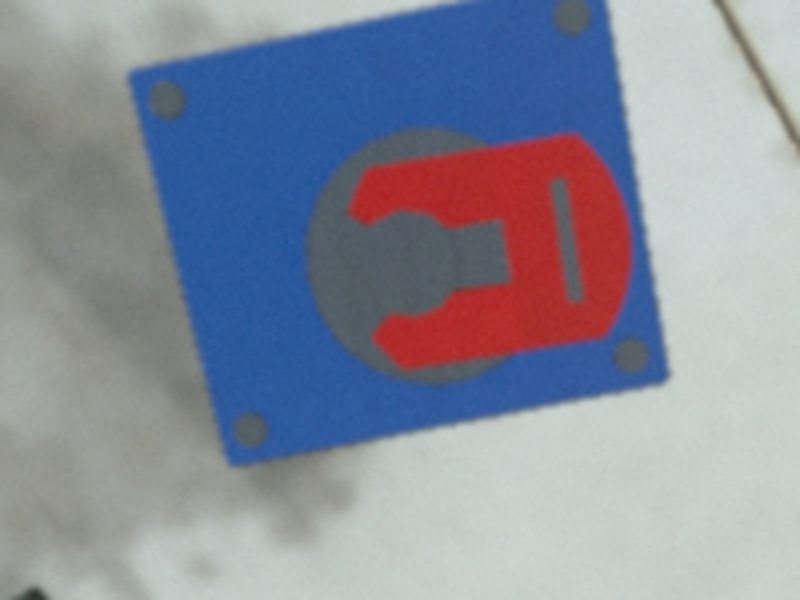

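The crop shows the head (dark circle, about (410,262) in the crop) over the red disc's slot, which faces left and slightly up. Measured stem ≈ (552.5,208), with the red centre 17 mm behind it, inside the 1 to 23 mm given. I'll go down to the brass disc in stages.

step_arm --pt "1 -0.049 0.0025 0 0" --pt "1 -0.049 0.0025 0 0" --pt "1 -0.049 0.0025 0 0" --pt "1 -0.049 0.0025 0.04 0" --pt "1 0 0 0.08 0" --pt "1 0 0 0.08 0" --pt "1 0 0 0.08 0" --pt "1 0 0 0.04 0"

```text
time: 4.05
tool_pos: [536.4, 41.2, 74.8]
tcp_rot: [-3.137, 0.001, 1.259]
contact_force: [-0.5, -0.6, -0.3]
grip_width: 91.8
finger_force: 0.0
```

step_arm --pt "1 0 0 0 0" --pt "1 0 0 0 0"

```text
time: 4.25
tool_pos: [538.9, 41.6, 78.4]
tcp_rot: [3.141, -0.0, 1.26]
contact_force: [1.1, -0.3, 0.1]
grip_width: 91.8
finger_force: 0.0
```

Run:
```python
from m import *
for n in("scene","side"):
    p,im,d=cap(n); 
    if n=="scene": a=im[150:300,270:470]; save("c3.png",cv2.resize(a,None,fx=4,fy=4,interpolation=cv2.INTER_CUBIC))
    z=np.load(n+"0.npz"); im,d=z["im"],z["d"]
    v,u=np.nonzero(d>0); P=bydepth(p,np.c_[u,v],d[v,u]); k=(abs(P[:,2]-76)<6)&(np.hypot(P[:,0]-550,P[:,1]-205)<20)
    Q=P[k]; print(n,"head",k.sum(),Q.mean(0)); uv=np.c_[u,v][k]; print(onz(p,uv.mean(0),76))
    (cx,cy),r=cv2.minEnclosingCircle(Q[:,:2].astype(np.float32)); print(cx,cy,r)
    disc(p,im,"red",44,(571,198))
    disc(p,im,"brass",14,(538,40))
```

```text
scene head 77 [550.11774889 203.88031385  73.68621776]
[[547.87250093 200.41046897  76.        ]]
551.9767456054688 206.4508056640625 12.559381484985352
red px [313 178  35  21 435] rect [565.8 195.7] [61.6 70.1] 86.5 centroid [565.7 194.1]
brass px [348 236  36  30 657] rect [533.8  36.5] [77.3 50.4] 69.2 centroid [531.8  33.1]
side head 49 [551.57238328 204.64105528  73.7025741 ]
[[549.87338406 200.8838904   76.        ]]
551.1627197265625 206.60006713867188 13.651845932006836
red px [333 195  28  16 323] rect [567.2 193. ] [62.3 67.7] 81.6 centroid [566.5 191.3]
brass px [352 243  25  23 426] rect [535.1  35.9] [72.7 49.1] 68.5 centroid [533.6  32. ]
```

View pics/c3.png

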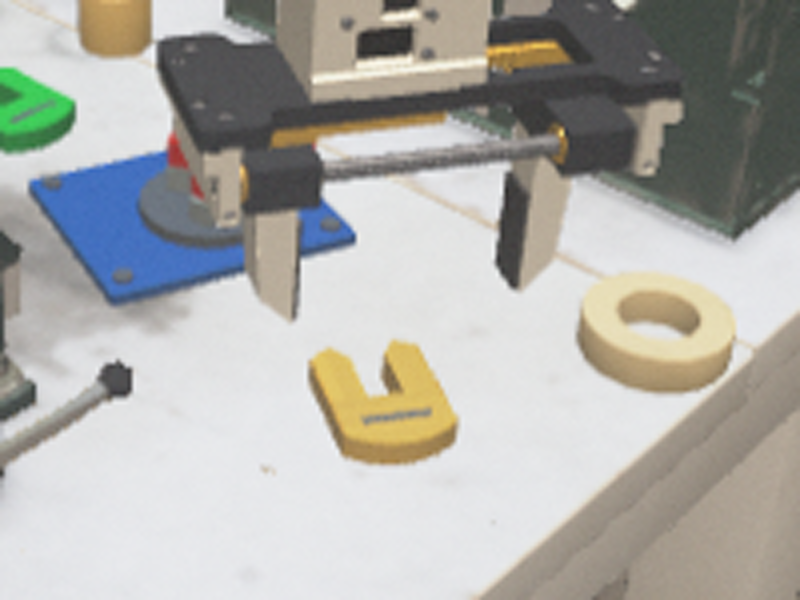

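The gripper straddles the brass disc correctly, with fingers either side of its flats and tape and vise clear. The stem is at ≈(552,207) from all three cameras. I'll go down and grip.

step_arm --pt "1 0 0 0.04 0" --pt "1 0 0 0.04 0" --pt "1 0 0 0.03 0" --pt "1 0 0 0.014 0" --pt "1 0 0 0 0" --pt "1 0 0 0 0"

```text
time: 4.95
tool_pos: [539.5, 42.3, 16.9]
tcp_rot: [3.14, -0.001, 1.261]
contact_force: [0.6, -0.2, 0.6]
grip_width: 91.9
finger_force: 0.0
```

step_arm --pt "1 0 0 0.006 0" --pt "1 0 0 0 0" --pt "0.4 0 0 0 0" --pt "0.4 0 0 0 0" --pt "0.4 0 0 0 0" --pt "0.4 0 0 0 0" --pt "0.4 0 0 0 0" --pt "0.4 0 0 0 0"

```text
time: 5.75
tool_pos: [538.5, 42.4, 12.7]
tcp_rot: [-3.141, -0.0, 1.261]
contact_force: [-0.5, 0.3, 0.4]
grip_width: 49.4
finger_force: 29.9
```

step_arm --pt "0.4 0 0 0 0" --pt "0.4 0 0 0 0" --pt "0.4 0 0 0 0" --pt "0.4 0 0 0 0"

```text
time: 6.15
tool_pos: [538.5, 42.4, 12.7]
tcp_rot: [-3.141, 0.0, 1.261]
contact_force: [-0.6, -0.5, 0.1]
grip_width: 49.5
finger_force: 29.9
```

step_arm --pt "0.4 0 0 -0.02 0" --pt "0.4 0 0 -0.03 0" --pt "0.4 0 0 -0.03 0" --pt "0.4 0 0 -0.018 0" --pt "0.4 0 0 0 0.04" --pt "0.4 0 0 0 0.04" --pt "0.4 0 0 0 0" --pt "0.4 0 0 0 0"

```text
time: 6.95
tool_pos: [538.5, 42.4, 61.7]
tcp_rot: [-3.141, 0.0, 1.137]
contact_force: [0.3, 0.0, -3.1]
grip_width: 49.8
finger_force: 29.9
```

step_arm --pt "0.4 0.025 -0.02 0 0" --pt "0.4 0.03 -0.02 0 0" --pt "0.4 0.035 -0.025 0 0" --pt "0.4 0.035 -0.02 0 0" --pt "0.4 0.03 -0.02 0 0" --pt "0.4 0.025 -0.01 0 0" --pt "0.4 0 0 0 0" --pt "0.4 0 0 0 0"

```text
time: 7.75
tool_pos: [524.4, 148.5, 61.6]
tcp_rot: [-3.142, 0.0, 1.137]
contact_force: [0.1, 1.1, -3.0]
grip_width: 49.3
finger_force: 29.9
```

Run:
```python
from m import *
o=bot.get_obs(); print(o)
y=o["tcp_rot"][2]; T=np.array([[np.cos(y),np.sin(y)],[np.sin(y),-np.cos(y)]]); print("stem in tool xy",T@(np.array([552,207.2])-o["tool_pos"][:2]))
p,im,d=cap("scene"); save("c4.png",cv2.resize(im[120:270,250:450],None,fx=4,fy=4,interpolation=cv2.INTER_CUBIC))
p,im,d=cap("wrist"); save("w4.png",im)
v,u=np.nonzero(d>0); P=bydepth(p,np.c_[u,v],d[v,u]); k=(abs(P[:,2]-76)<6)&(np.hypot(P[:,0]-552,P[:,1]-207)<25)
Q=P[k]; print("head",k.sum(),Q.mean(0) if k.sum() else 0, cv2.minEnclosingCircle(Q[:,:2].astype(np.float32)) if k.sum() else 0)
```

```text
{'time': 7.75, 'joint_positions': array([ 1.35424987e-01,  5.78947761e-01,  1.68337238e+00, -2.07163760e-04,
        8.79381051e-01,  5.69700260e-01]), 'dq': array([-0.02091165, -0.00279142,  0.00384646,  0.00083118, -0.00067582,
        0.00029428]), 'tau': array([ 7.99087901e-01, -5.08451629e+01, -1.94552743e+01,  1.52439103e-01,
       -2.62314751e-02,  3.09765700e-02]), 'tool_pos': array([524.42406965, 148.51401937,  61.63491721]), 'tcp_rot': array([-3.14158732e+00,  1.92921724e-04,  1.13665316e+00]), 'contact_force': array([ 0.11421625,  1.08820846, -3.01142688]), 'moment': array([-0.16657917,  0.06725046, -0.00652223]), 'finger_force': 29.926534295082092, 'grip_width': 49.335108969839226}
stem in tool xy [64.84108055  0.33246031]
head 2826 [552.80429377 207.93358902  74.23057534] ((552.7216186523438, 207.68951416015625), 11.956809997558594)
```

View pics/w4.png

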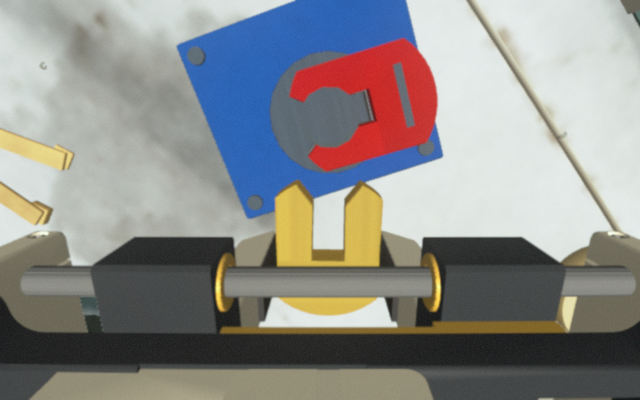

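The wrist view shows the brass disc held with its slot at columns 313–345, lined up with the stem head at about (327,118). I'll compare both in this same camera so its bias cancels.

Run:
```python
from m import *
o=bot.get_obs(); p,im,d=cap("wrist"); t=o["tool_pos"][:2]; y=o["tcp_rot"][2]; T=np.array([[np.cos(y),np.sin(y)],[np.sin(y),-np.cos(y)]])
tl=lambda uv,z:(T@(onz(p,uv,z)[:,:2]-t).T).T.round(1)
hsv=cv2.cvtColor(im,cv2.COLOR_RGB2HSV); b=(hsv[:,:,0]>15)&(hsv[:,:,0]<30)&(hsv[:,:,1]>110)
for r in(215,225,235,245):
    e=np.nonzero(~b[r,295:365])[0]+295; L,R=e.min()-.5,e.max()+.5
    print(r,L,R,tl([[L,r],[R,r]],63).tolist(), "outer",tl([[np.nonzero(b[r,240:420])[0].min()+239.5,r],[np.nonzero(b[r,240:420])[0].max()+240.5,r]],63)[:,1])
print("V col",im[244:268,329].tolist())
print([tl([[329,r]],63)[0,0] for r in(248,250,259,261,263)])
v,u=np.nonzero(d>0); P=bydepth(p,np.c_[u,v],d[v,u]); k=(abs(P[:,2]-76)<6)&(np.hypot(P[:,0]-552,P[:,1]-207)<25)
(c,r)=cv2.minEnclosingCircle(np.c_[u,v][k].astype(np.float32)); print("head px",c,r,tl([c],76), "tip z",onz(p,[[0,0]],76)[0,2])
k=b&(d>0); v,u=np.nonzero(k); P=bydepth(p,np.c_[u,v],d[v,u]); q=(P[:,2]>30)&(v<255); print("disc top z",np.median(P[q,2]))
```

```text
215 311.5 344.5 [[22.1, -7.4], [22.1, 7.8]] outer [-24.   24.8]
225 311.5 344.5 [[17.3, -7.5], [17.3, 7.8]] outer [-24.2  24.5]
235 311.5 344.5 [[12.3, -7.5], [12.3, 7.9]] outer [-24.9  25.2]
245 311.5 343.5 [[7.3, -7.6], [7.2, 7.5]] outer [-25.1  24.9]
V col [[222, 228, 224], [222, 227, 223], [222, 227, 223], [220, 225, 220], [208, 211, 201], [170, 159, 132], [141, 119, 67], [131, 107, 48], [134, 110, 49], [131, 107, 53], [130, 103, 50], [130, 104, 52], [131, 106, 48], [128, 103, 45], [129, 104, 47], [133, 107, 47], [156, 129, 60], [193, 165, 74], [210, 181, 79], [214, 184, 83], [209, 180, 80], [193, 167, 76], [138, 119, 66], [85, 79, 58]]
[np.float64(5.7), np.float64(4.7), np.float64(0.0), np.float64(-1.0), np.float64(-2.1)]
head px (328.0, 116.125) 30.92768669128418 [[66.6  0.2]] tip z 76.0
disc top z 61.454683445803994
```

Slot centre and head line up within 0.1 mm, and contact is expected after about 61 mm of travel. Sliding in.

step_arm --pt "0.4 0.02 0 0 0" --pt "0.4 0.03 0 0 0" --pt "0.4 0.03 0 0 0" --pt "0.4 0.02 0 0 0" --pt "0.4 0.006 0 0 0" --pt "0.4 0 0 0 0" --pt "0.4 0 0 0 0"

```text
time: 8.6
tool_pos: [546.5, 196.1, 61.5]
tcp_rot: [-3.141, 0.0, 1.135]
contact_force: [-1.3, -0.6, -3.4]
grip_width: 49.9
finger_force: 29.9
```

step_arm --pt "0.4 0.005 0 0 0" --pt "0.4 0.004 0 0 0" --pt "0.4 0.003 0 0 0" --pt "0.4 0 0 0 0" --pt "0.4 0 0 0 0"

```text
time: 9.1
tool_pos: [549.4, 201.7, 61.7]
tcp_rot: [-3.142, -0.0, 1.135]
contact_force: [-0.3, -0.2, -3.9]
grip_width: 49.5
finger_force: 29.9
```

step_arm --pt "0.4 0.001 0 0 0" --pt "0.4 0.001 0 0 0" --pt "0.4 0 0 0 0"

```text
time: 9.4
tool_pos: [549.8, 202.7, 61.7]
tcp_rot: [3.142, -0.0, 1.135]
contact_force: [0.9, 0.5, -3.5]
grip_width: 49.7
finger_force: 29.9
```

step_arm --pt "0.4 0.001 0 0 0" --pt "0.4 0 0 0 0"

```text
time: 9.6
tool_pos: [550.0, 203.2, 61.7]
tcp_rot: [-3.142, -0.0, 1.135]
contact_force: [-0.3, 0.5, -3.1]
grip_width: 49.6
finger_force: 29.9
```

step_arm --pt "0.4 0.0006 0 0 0" --pt "0.4 0 0 0 0"

```text
time: 9.8
tool_pos: [550.2, 203.4, 61.7]
tcp_rot: [3.142, -0.0, 1.135]
contact_force: [1.2, -0.6, -3.1]
grip_width: 49.4
finger_force: 29.9
```

step_arm --pt "0.4 0.0006 0 0 0" --pt "0.4 0 0 0 0"

```text
time: 10.0
tool_pos: [550.3, 203.7, 61.7]
tcp_rot: [3.142, -0.0, 1.135]
contact_force: [0.6, 0.9, -3.0]
grip_width: 49.5
finger_force: 29.9
```

step_arm --pt "0.4 0.0006 0 0 0" --pt "0.4 0 0 0 0"

```text
time: 10.2
tool_pos: [550.4, 204.0, 61.7]
tcp_rot: [3.142, -0.0, 1.135]
contact_force: [-0.2, -0.1, -3.3]
grip_width: 49.8
finger_force: 29.9
```

Travelled 61.3 mm with no contact yet.

step_arm --pt "0.4 0.0006 0 0 0" --pt "0.4 0 0 0 0"

```text
time: 10.4
tool_pos: [550.5, 204.2, 61.7]
tcp_rot: [-3.142, -0.0, 1.135]
contact_force: [1.3, 0.2, -3.9]
grip_width: 49.5
finger_force: 29.9
```

step_arm --pt "0.4 0.0006 0 0 0" --pt "0.4 0 0 0 0"

```text
time: 10.6
tool_pos: [550.7, 204.5, 61.8]
tcp_rot: [3.142, -0.0, 1.135]
contact_force: [0.1, -0.2, -3.8]
grip_width: 49.6
finger_force: 29.9
```

step_arm --pt "0.4 0.0006 0 0 0" --pt "0.4 0 0 0 0"

```text
time: 10.8
tool_pos: [550.8, 204.8, 61.8]
tcp_rot: [3.142, -0.0, 1.135]
contact_force: [0.1, 0.6, -3.2]
grip_width: 49.8
finger_force: 29.9
```

step_arm --pt "0.4 0.0006 0 0 0" --pt "0.4 0 0 0 0"

```text
time: 11.0
tool_pos: [550.9, 205.0, 61.8]
tcp_rot: [-3.142, -0.0, 1.135]
contact_force: [0.2, -0.6, -4.1]
grip_width: 49.7
finger_force: 29.9
```

step_arm --pt "0.4 0.0006 0 0 0" --pt "0.4 0 0 0 0"

```text
time: 11.2
tool_pos: [550.9, 205.1, 61.7]
tcp_rot: [-3.141, 0.0, 1.135]
contact_force: [-1.2, -1.1, -2.9]
grip_width: 49.7
finger_force: 29.9
```

Contact is starting, at about 1.5 N.

step_arm --pt "0.4 0.0004 0 0 0" --pt "0.4 0 0 0 0"

```text
time: 11.4
tool_pos: [550.9, 205.1, 61.7]
tcp_rot: [-3.141, 0.001, 1.135]
contact_force: [-1.0, -3.6, -2.2]
grip_width: 49.9
finger_force: 29.9
```

```bash
cat > f.py <<'E'
from h import *
F=[]
for _ in range(4):
    bot.capture("side"); o=bot.get_obs(); F.append(o["contact_force"])
y=o["tcp_rot"][2]; F=np.array(F); print("push",-(F[:,:2]@[np.cos(y),np.sin(y)]).round(2),"lat",(F[:,:2]@[np.sin(y),-np.cos(y)]).round(1),"mean",F.mean(0).round(2),o["tool_pos"],o["time"])
E
python3 f.py
```

```text
push [3.46 3.66 4.28 4.15] lat [ 0.  -0.7  0.7 -0.2] mean [-1.7  -3.5  -2.53] [550.95626793 205.13650599  61.68624221] 11.6
```

step_arm --pt "0.4 0.0004 0 0 0" --pt "0.4 0 0 0 0"

```text
time: 11.8
tool_pos: [550.9, 205.2, 61.7]
tcp_rot: [-3.141, 0.001, 1.135]
contact_force: [-1.9, -4.5, -2.7]
grip_width: 49.8
finger_force: 29.9
```

```bash
python3 f.py
```

```text
push [5.45 6.88 4.81 5.3 ] lat [0.2 0.1 0.1 0.7] mean [-2.14 -5.19 -1.65] [550.94616969 205.20199284  61.69243561] 12.0
```

step_arm --pt "0.4 0.0003 0 0 0" --pt "0.4 0.0003 0 0 0" --pt "0.4 0 0 0 0"

```text
time: 12.3
tool_pos: [551.0, 205.2, 61.7]
tcp_rot: [-3.141, 0.001, 1.135]
contact_force: [-2.3, -6.0, -1.6]
grip_width: 49.6
finger_force: 29.9
```

```bash
python3 f.py
```

```text
push [6.31 6.49 6.66 6.09] lat [ 0.5  0.8 -0.1  1. ] mean [-2.2  -6.03 -1.27] [550.95630314 205.23222022  61.67559324] 12.5
```

step_arm --pt "0.4 0.0003 0 0 0" --pt "0.4 0.0003 0 0 0" --pt "0.4 0 0 0 0"

```text
time: 12.8
tool_pos: [551.0, 205.2, 61.7]
tcp_rot: [-3.141, 0.002, 1.135]
contact_force: [-3.2, -7.4, -1.6]
grip_width: 49.3
finger_force: 29.9
```

```bash
python3 f.py
```

```text
push [7.44 7.47 7.64 7.75] lat [0.3 0.5 0.1 0.6] mean [-2.86 -7.02 -0.93] [550.96683988 205.24518605  61.66387965] 13.0
```

step_arm --pt "0.4 0.0004 0 0 0" --pt "0.4 0.0003 0 0 0" --pt "0.4 0 0 0 0" --pt "0.4 0 0 0 0" --pt "0.4 0 0 0 0" --pt "0.4 0 0 0 0" --pt "0.4 0 0 0 0" --pt "0.4 0 0 0 0"

```text
time: 13.8
tool_pos: [551.0, 205.3, 61.6]
tcp_rot: [-3.141, 0.002, 1.136]
contact_force: [-2.0, -7.7, -0.0]
grip_width: 49.5
finger_force: 29.9
```

```bash
python3 f.py
python3 - <<'E'
from h import *
print(bot.get_obs()["moment"],bot.get_obs()["tcp_rot"])
p,im,d=cap("wrist"); save("w5.png",im[40:340,140:520])
E
```

```text
push [9.33 8.92 9.32 8.82] lat [0.6 0.7 1.3 0.2] mean [-3.22 -8.53 -0.16] [550.9835485  205.28758588  61.66369667] 14.0
[-1.53981046  0.61503613 -0.05314019] [-3.14083519e+00  2.44608205e-03  1.13547551e+00]
```

View pics/w5.png

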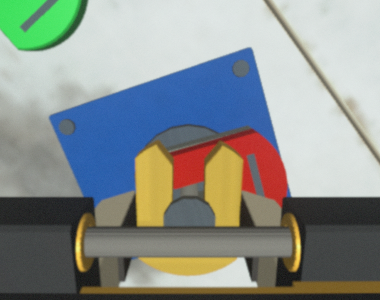

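About 9.1 N was held for well over half a second. The picture shows the head at (190,212), within the slot between the brass arms. Now I'll relax the push and lower.

step_arm --pt "0.4 -0.001 0 0 0" --pt "0.4 -0.001 0 0 0" --pt "0.4 -0.0007 0 0 0" --pt "0.4 0 0 0 0"

```text
time: 14.45
tool_pos: [550.9, 205.2, 61.7]
tcp_rot: [-3.141, 0.0, 1.135]
contact_force: [-1.7, -4.4, -2.0]
grip_width: 49.4
finger_force: 29.9
```

```bash
python3 f.py
```

```text
push [5.87 5.16 5.94 4.45] lat [0.8 0.9 1.1 0.6] mean [-1.5  -5.21 -2.23] [550.93662219 205.17441752  61.69168506] 14.65
```

step_arm --pt "0.4 -0.001 0 0 0" --pt "0.4 -0.001 0 0 0" --pt "0.4 0 0 0 0"

```text
time: 14.95
tool_pos: [550.9, 205.0, 61.8]
tcp_rot: [3.141, -0.001, 1.135]
contact_force: [0.1, 0.4, -4.6]
grip_width: 49.5
finger_force: 29.9
```

```bash
python3 f.py
```

```text
push [-0.38 -0.73 -0.55 -0.18] lat [-0.6 -0.1 -0.2 -0.1] mean [-0.03  0.52 -3.52] [550.82610794 204.72984826  61.85612083] 15.15
```

step_arm --pt "0.4 0 0 0.003 0" --pt "0.4 0 0 0.003 0" --pt "0.4 0 0 0.002 0" --pt "0.4 0 0 0 0"

```text
time: 15.55
tool_pos: [550.4, 204.4, 57.5]
tcp_rot: [-3.141, 0.0, 1.135]
contact_force: [-0.4, 0.4, -3.5]
grip_width: 49.7
finger_force: 29.9
```

```bash
python3 f.py
```

```text
push [ 0.3  -0.14  0.34  0.43] lat [ 0.7 -0.9 -0.2 -0.4] mean [-0.27 -0.13 -3.78] [550.63896699 204.40076244  57.76455627] 15.75
```

step_arm --pt "0.4 0.0008 0 0 0" --pt "0.4 0 0 0.001 0" --pt "0.4 0 0 0.0006 0" --pt "0.4 0 0 0 0"

```text
time: 16.15
tool_pos: [550.7, 204.7, 56.9]
tcp_rot: [-3.142, -0.0, 1.135]
contact_force: [-0.8, -0.6, -2.8]
grip_width: 49.8
finger_force: 29.9
```

```bash
python3 f.py
```

```text
push [ 0.54 -1.17 -0.74  0.31] lat [ 0.   0.4 -0.4  0.3] mean [ 0.2   0.2  -3.64] [550.79229792 204.7468912   56.95623022] 16.35
```

step_arm --pt "0.4 0 0 0.0006 0" --pt "0.4 0 0 0 0" --pt "0.4 0 0 0 0"

```text
time: 16.65
tool_pos: [550.8, 204.8, 56.7]
tcp_rot: [3.141, -0.0, 1.135]
contact_force: [0.3, -0.0, -2.3]
grip_width: 49.9
finger_force: 29.9
```

```bash
python3 f.py
```

```text
push [ 0.18 -0.51  1.11 -0.12] lat [ 0.3  0.4  0.3 -0. ] mean [ 0.16 -0.26 -2.47] [550.80922985 204.74432269  56.73288379] 16.85
```

step_arm --pt "0.4 0 0 0.0005 0" --pt "0.4 0 0 0 0" --pt "0.6 0 0 0 0" --pt "0.8 0 0 0 0" --pt "0.8 0 0 0 0" --pt "0.8 0 0 0 0"

```text
time: 17.45
tool_pos: [550.9, 204.8, 56.4]
tcp_rot: [3.141, -0.0, 1.135]
contact_force: [0.7, 0.2, -0.1]
grip_width: 72.2
finger_force: 0.0
```

```bash
python3 f.py
python3 - <<'E'
from h import *
p,im,d=cap("scene"); save("c6.png",cv2.resize(im[120:270,250:450],None,fx=4,fy=4,interpolation=cv2.INTER_CUBIC))
E
```

```text
push [ 0.55 -0.51  0.14  0.13] lat [ 0.2  0.1 -0.1 -0.6] mean [-0.13 -0.02  0.06] [550.82310971 204.75400071  56.38239422] 17.65
```

View pics/c6.png

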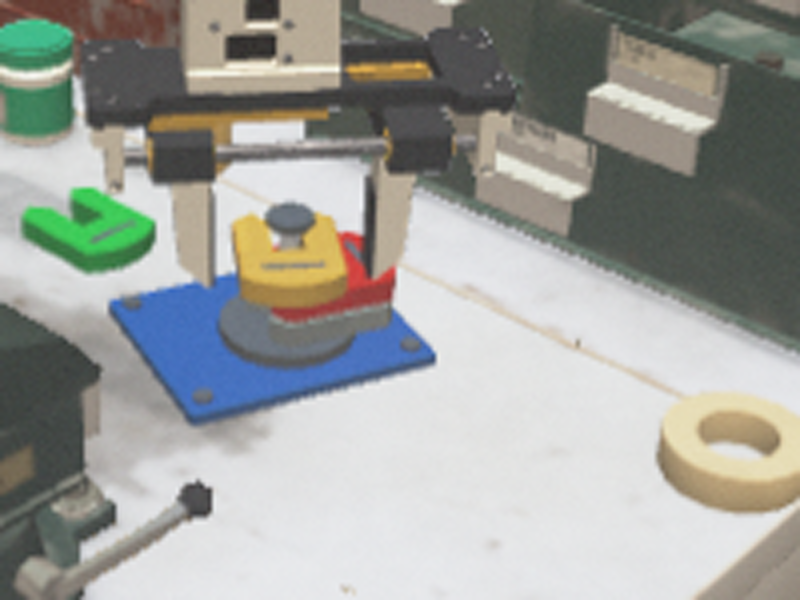

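The disc lies on the stack around the stem, at about (290,265), with both fingers clear of it. Retreating straight up, then a check.

step_arm --pt "0.8 0 0 -0.02 0" --pt "0.8 0 0 -0.04 0" --pt "0.8 0 0 -0.08 0" --pt "0.8 0 0 -0.08 0" --pt "0.8 0 0 -0.08 0" --pt "0.8 -0.06 0 -0.04 0" --pt "0.8 -0.06 0 0 0" --pt "0.8 -0.06 0 0 0"

```text
time: 18.5
tool_pos: [512.6, 122.5, 228.1]
tcp_rot: [3.139, -0.002, 1.136]
contact_force: [0.2, -0.5, 0.1]
grip_width: 73.4
finger_force: 0.0
```

step_arm --pt "0.8 0 0 0 0" --pt "0.8 0 0 0 0" --pt "0.8 0 0 0 0"

```text
time: 18.8
tool_pos: [513.2, 123.7, 226.8]
tcp_rot: [3.141, -0.001, 1.136]
contact_force: [0.5, 0.6, 0.3]
grip_width: 73.5
finger_force: 0.0
```

Run:
```python
from m import *
p,im,d=cap("wrist"); o=bot.get_obs(); print(o["time"],o["tool_pos"])
hsv=cv2.cvtColor(im,cv2.COLOR_RGB2HSV); b=(hsv[:,:,0]>15)&(hsv[:,:,0]<30)&(hsv[:,:,1]>110)
v,u=np.nonzero(b&(d>0)); P=bydepth(p,np.c_[u,v],d[v,u]); k=(abs(P[:,2]-56)<6)&(np.hypot(P[:,0]-552,P[:,1]-207)<45); Q=P[k]
A=np.c_[Q[:,:2]-Q[:,:2].mean(0),np.ones(len(Q))]; c=np.linalg.lstsq(A,Q[:,2],rcond=None)[0]; print("plane slope, top z",c,k.sum())
r=cv2.minAreaRect(Q[:,:2].astype(np.float32)); print("brass rect",r)
v,u=np.nonzero(d>0); P=bydepth(p,np.c_[u,v],d[v,u]); k=(abs(P[:,2]-76)<6)&(np.hypot(P[:,0]-552,P[:,1]-207)<25)
print("head",cv2.minEnclosingCircle(P[k][:,:2].astype(np.float32)))
x,y=proj(p,[552,207,60])[0].astype(int); save("c7.png",cv2.resize(im[max(y-75,0):y+75,x-100:x+100],None,fx=4,fy=4,interpolation=cv2.INTER_CUBIC))
```

```text
18.85 [513.19072802 123.86698395 226.54429933]
plane slope, top z [-1.29699945e-03  1.17271738e-04  5.66086420e+01] 2705
brass rect ((551.2730712890625, 206.1932373046875), (66.15245056152344, 49.89462661743164), 64.09718322753906)
head ((552.4796752929688, 207.7183074951172), 11.87613582611084)
```

View pics/c7.png

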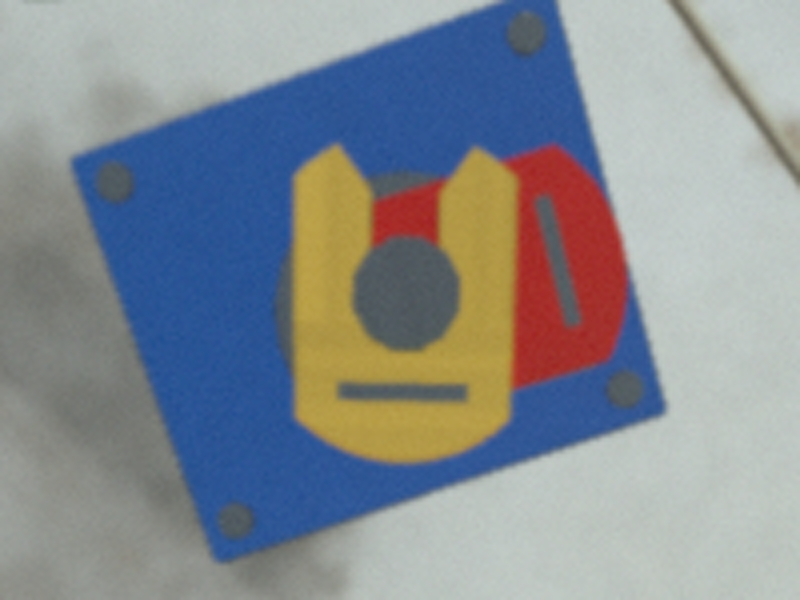

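The brass disc is flat and its centre is within 0.5 mm of the stem. Its slot is about 107° from the red one's, and the stack looks undisturbed. Handing in.

```bash
python3 -c "
from plant import bot
print(bot.close_job())"
```

```text
the job is handed in; nothing more can be done
None
```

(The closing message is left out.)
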